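# Clamp a brake shoe with the swing strap and cam lever

## Robot

A 6-joint arm with a two-finger parallel gripper is mounted at the origin on a cart in front of the work surface, level with it; the furniture and walls round the work are solid. World frame = base frame: x ahead of the robot, y to its left, z up, the work surface at z = 0. Lengths are in m, angles in degrees, forces in N, time in s.
With the tool pointing down it reaches from about 0.425 to 0.95 m from the base axis. Payload 14.7 kg.
Tool frame: the origin (TCP) lies at the very end of the fingers, on their centre line; the grasp point (between the pads) lies 19 mm behind it; z points along the fingers, y is the direction in which the jaws open and shut (so a half turn about z gives the same grasp; the last joint's range is limited). The gripper opens to 85 mm and grips with 20 to 120 N. Pads are 22 mm wide; open, the fingers measure 114 mm over their backs; the gripper's body (76 mm by 85 mm) begins 54 mm behind the grasp point. The pads swing forward as they close: fully open they stand 13 mm farther back than shut.
Start: joints at [72.674, 27.513, 91.461, -0, 61.026, -2.67], TCP at [0.164, 0.629, 0.193] pointing down, gripper open.
Joint ranges: [-157.49, 157.49], [-46.99, 117.5], [13.45, 153.17], [-89.5, 269.5], [5.16, 153.95], [-167.48, 167.48]. Speed limits (degrees/s): [108.29, 108.29, 136.94, 172.46, 172.46, 172.46].

## Interface

Orientations are given as a 3x3 rotation matrix whose columns are the frame's x, y, z axes.
In Python, from rig import env gives the robot as it stands.
- The arm moves only by the tool jog_arm, never from a script. Its argument "targets" is one flat list of numbers, 5 for each row, row after row: the closure in counts, from 0 (fully open) to 255 (shut), then the shift along the tool's x, y, z in m, then the turn about the tool's z in rad. A call has 1 to 20 rows; each row is the pose to reach, as a shift and turn from the pose measured when the call began, along the tool's axes at that moment; what a row does not reach only later rows make up. A row lasts 1/12 s, in which the tool goes at most 41.7 mm and 7.16 degrees, less where a joint would pass 70% of its speed; a pose out of reach is approached as far as the arm can. A call with a gripper value outside its range is refused whole. The fingers move at their own pace and stop on an object; "force" is the grip in N (left out, the last holds). Time passes only in rows, so rows that repeat a pose let the fingers close. It gives the time, the measured TCP pose, the force and the opening at its end, in the units of the state.
- env.observe(): the state, without advancing time (a new reading comes with each control period).
- env.capture(name): name is "scene" or "top" or "wrist"; returns the picture (384x512x3 uint8, red, green, blue); there is no depth.
- env.get_calibration(name): a dict with "mtx" (3x3 intrinsics, pixels), "k1" (the pictures are not rectified: a ray, as slopes to the right and down, at radius r is drawn at 1 + k1 r^2 times it, then the intrinsics apply), "world_from_camera" (4x4, takes a point from camera to world coordinates). Camera axes: x right, y down, z forward; pixel columns grow to the right and rows downward; lengths in m; the calibration is good to about 2 mm. A picture is of the moment at which its call begins: read the wrist's pose just before it. get_calibration takes no time and is no camera call; for the wrist camera it gives the pose at the moment of the call.
- env.sign_off(): hands the job in, once; it reports no verdict.
The state is a dict: "time_s": time; "q": joint angles; "qvel": joint speeds; "joint_torque": joint torques, N m; "tcp_pos": TCP position; "ee_rot": TCP orientation; "ft_force": force on the tool from outside, world axes, zero at the start; "torque": the same for the moment, N m; "opening": finger opening in m.
Only numpy, scipy, OpenCV 4.12 (cv2) and the standard library are available. Lean on these libraries where they do the work, as an engineer would, in place of code of your own. Each camera call takes 0.05 s, during which the arm holds its last target. There are 200 camera calls.

## Task

A brake shoe lies in the blue holding fixture, ready to have its lining dressed, and has to be clamped. With a finger, push the steel strap round over the shoe until it rests against its stop pin, and only then push the red cam lever fully down so that the strap's rubber foot holds the shoe tight. Nothing needs to be gripped or lifted: leave the shoe in its nest and the tools around the fixture where they are.

Things in the scene. Friction and masses are not known exactly. Their poses are not given: they have to be found in the camera images.
- fixture: the holding fixture, a blue steel plate 120 x 285 x 12 mm, fixed to the bench. Origin: on the bench under the plate, x and y axes along its short and long sides, z up. The shoe nest is in its +y half, the clamp stud (point clamp_pivot) in its -y half. Steel dowels 14 mm high locate the shoe
- clamp_pivot (a point): point on the plate's top face (12 mm above the bench) on the vertical axis about which strap, stud and cam lever swing together; at x = 4, y = -85 mm of the fixture
- strap_swing (a joint): strap angle (rad) about the vertical axis at clamp_pivot. 0: over the shoe, pointing along the fixture's +y, against the stop pin (hard stop); positive: counter-clockwise seen from above, toward the fixture's -x side (1.57: along -x). Starts at 0.9 to 1.4. Turns stiffly (0.15 N m, so 1 to 2 N near its free end), stays where it is left
- strap_end (a point): middle of the steel strap's thickness near its free end, 160 mm from the vertical axis; the round end is centred here with radius 13 mm. The strap is a flat bar 26 mm wide and 12 mm thick, its underside 55 to 56 mm above the bench while the lever is up; 140 mm from the axis a nut stands 15 mm above it, and the rubber foot reaches 18 mm below it
- cam_lever (a joint): angle of the red cam lever (rad) about a level axis through lever_pivot, across the strap. 0: lever 60 degrees above level (starts at 0 to 0.2); grows as it is pushed down; 1.1: fully down on its hard stop, 3 degrees below level. Lowers the strap by up to 7 mm. Needs about 4 N downward at its tip when nearly level, twice that at the start; stays where it is left
- lever_pivot (a point): point on the lever's level hinge axis, above clamp_pivot, 82.5 mm above the bench. The lever swings with the strap and points to the side opposite to it: seen from above, the strap's free end, this point and the lever's tip lie in line
- lever_tip (a point): centre of the round end (radius 9 mm) of the lever's red grip, 95 mm from lever_pivot; the grip, a round bar of radius 9 mm, reaches from here 53 mm back toward the pivot, then a steel bar of radius 5.5 mm
- clamp_foot: black rubber foot under the strap, 140 mm from the vertical axis, 18 mm across, 10 mm high; origin in the middle of its underside, 2 to 4 mm above the shoe's web when the strap is over the shoe and the lever is up. It is sprung, and presses with about 7 N when the lever is down
- shoe: dark curved brake shoe, loose in the fixture, 70 x 156 x 32 mm, lying on the plate, axes along the fixture's, its hollow side toward the fixture's -x; origin at the middle of its underside, 12 mm above the bench. Its rim and a nub on its web reach 46 mm above the bench, the web under the foot 34 mm
- abrasive_pad_mid (a point): centre of a loose dark grey abrasive pad, 30 x 58 x 19 mm; leave it alone
- oil_stone_mid (a point): centre of a loose dark grey oil stone, 25 x 51 x 13 mm; leave it alone
- driver: loose orange pocket screwdriver, 22 x 132 x 25 mm, lying on the bench, origin at the middle of the underside; leave it alone
- hammer: loose hammer with a wooden handle, 100 x 276 x 25 mm, lying on the bench, origin at the middle of the underside; leave it alone
- stop_pin (a point): centre of the top of the upright steel stop pin, 10 mm thick, 62 mm above the bench, 41 mm from the vertical axis; the closed strap's +x side rests against it
Things that resemble listed ones, but are neither listed nor needed, are in the scene too. What is shaped like the shoe but white is not meant.

How it is judged (in metres and radians):
On the way, in this order (a step that is already met when the one before it is completed fails the run):
1. the strap lies over the shoe against its stop, the cam lever still up (value of joint strap_swing below 0.06 rad and value of joint cam_lever below 0.5 rad), for 0.2 s.
2. the cam lever is down and the foot presses on the shoe (value of joint cam_lever above 0.98 rad and contact force between clamp_foot and shoe above 3 N), for 0.2 s.
At the end, for the whole second after the job is handed in: the strap is within 0.07 rad of its stop, the cam lever within 0.12 rad of fully down, the foot presses on the shoe with over 3 N, the shoe is at rest within 8 mm of its start, and the abrasive pad, oil stone, screwdriver and hammer are within 20 mm of theirs (all of step 2 and value of joint strap_swing below 0.07 rad and distance of shoe from where it was at the start of the episode below 0.008 m and linear speed of shoe below 0.02 m/s and distance of each of abrasive_pad_mid, oil_stone_mid, driver, hammer from where it was at the start of the episode below 0.02 m); the robot touches nothing.
It fails at once if the cam lever is pushed down while the strap is not over the shoe (value of joint cam_lever above 0.5 rad and value of joint strap_swing above 0.15 rad).
It fails at once if the brake shoe is lifted or pushed out of its nest (more than 15 mm) (distance of shoe from where it was at the start of the episode above 0.015 m).
It fails at once if the abrasive pad, oil stone, screwdriver or hammer is moved more than 20 mm (distance of any of abrasive_pad_mid, oil_stone_mid, driver, hammer from where it was at the start of the episode above 0.02 m).
It also fails if it takes over 54 s, if anything falls off the work surface, if the arm or the gripper's body presses on something with over 40 N, if the wrist force passes 120 N, or if a joint passes its speed limit or range.

## Working session

There is one attempt and no reset: what is moved stays moved. The work goes in short steps, Python scripts to look and compute and a tool call to move; the robot and the scene stay as the last step left them, time stands still between calls to the robot, and variables do not carry over. Pictures are saved under pics/ and viewed, about 8 in all and at most 12, crops included, and the job is handed in when it is done.

Besides the shell and the picture viewer there is one more tool, called after "Call:" as name(argument=value, ...) on one line, values as JSON. jog_arm: Moves the arm, as the interface text tells. Its arguments: {"type":"object","properties":{"targets":{"type":"array"},"force":{"type":"number"}},"required":["targets"]}

```bash
mkdir -p pics; ls; python3 - <<'E'
from rig import env
import cv2,numpy as np
for n in ["scene","top"]:
    im=env.capture(n); cv2.imwrite(f"pics/{n}0.png",im[:,:,::-1])
    c=env.get_calibration(n); print(n,c)
s=env.observe(); print(s["time_s"],s["tcp_pos"],s["ee_rot"],s["ft_force"])
a=cv2.imread("pics/scene0.png");b=cv2.imread("pics/top0.png")
cv2.imwrite("pics/top_big.png",cv2.resize(b,(800,600),interpolation=cv2.INTER_CUBIC))
cv2.imwrite("pics/scene_big.png",cv2.resize(a,(800,600),interpolation=cv2.INTER_CUBIC))
E
```

```text
pics
scene {'mtx': array([[425.7819561 ,   0.        , 249.57146727],
       [  0.        , 425.7819561 , 191.93661119],
       [  0.        ,   0.        ,   1.        ]]), 'k1': 0.02699269864003581, 'world_from_camera': array([[ 0.8228301 , -0.4389491 ,  0.36093534,  0.02521747],
       [-0.56806998, -0.61774707,  0.5437693 , -0.65571814],
       [-0.0157203 , -0.65246628, -0.75765469,  1.08676561],
       [ 0.        ,  0.        ,  0.        ,  1.        ]])}
top {'mtx': array([[398.55662941,   0.        , 252.04226558],
       [  0.        , 398.55662941, 191.25554717],
       [  0.        ,   0.        ,   1.        ]]), 'k1': 0.011746186653831444, 'world_from_camera': array([[ 0.00478052, -0.99724708,  0.07399599,  0.42676085],
       [-0.99994878, -0.00410713,  0.00924988,  0.03921902],
       [-0.0089205 , -0.07403642, -0.99721564,  1.13221376],
       [ 0.        ,  0.        ,  0.        ,  1.        ]])}
0.1 [0.16429671 0.62846154 0.19252378] [[-9.67457336e-01  2.53033956e-01 -3.46302608e-04]
 [ 2.53034185e-01  9.67456751e-01 -1.06599777e-03]
 [ 6.52991632e-05 -1.11893376e-03 -9.99999372e-01]] [-0.24482029  0.82685458  0.5087005 ]
```

View pics/top_big.png

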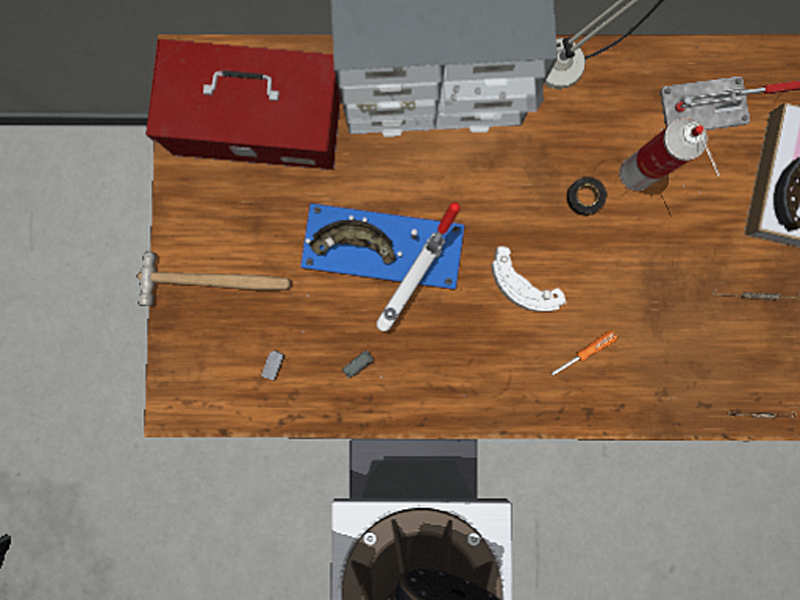

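View pics/scene_big.png

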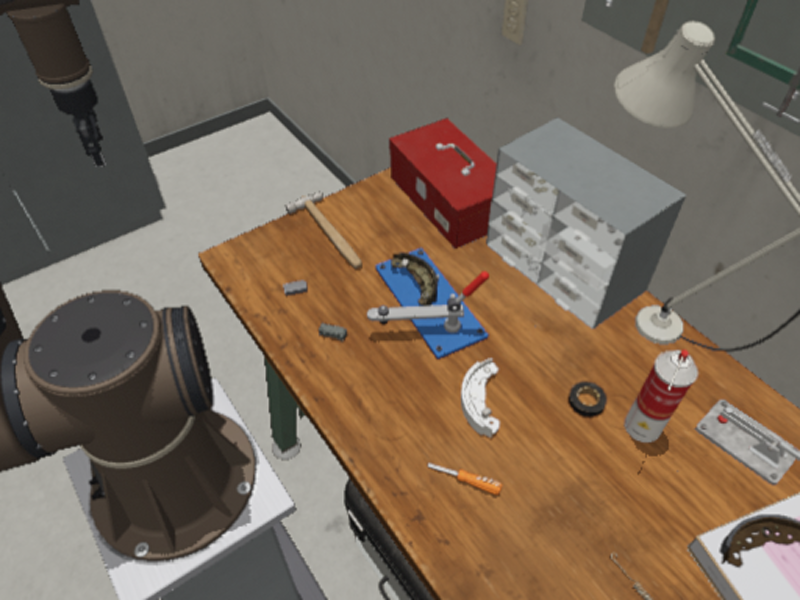

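Top view (800x600 px): blue fixture at (383,247), with the dark shoe in its left half at (352,240). The strap runs from its pivot (437,243) to its free end (383,325), and the red lever tip is at (455,207). Look-alikes:
- Red lever on the grey toggle clamp (780,88)
- Red can (665,150)
- White shoe (530,280)
- Shoe in the box (795,195)
- Light grey block (272,365), next to the dark pad or stone at (358,363)

By the description I choose the red lever and strap on the blue plate.

```bash
cat > h.py <<'E'
import numpy as np,cv2
from rig import env
def ray(c,uv):
    K=c["mtx"];d=np.array([[c["k1"],0,0,0]],float)
    p=cv2.undistortPoints(np.array([[uv]],float),K,d).ravel()
    T=c["world_from_camera"];v=T[:3,:3]@[p[0],p[1],1];return T[:3,3],v/np.linalg.norm(v)
def onz(c,uv,z):
    o,v=ray(c,uv);return o+v*(z-o[2])/v[2]
def tri(c1,u1,c2,u2):
    o,a=ray(c1,u1);p,b=ray(c2,u2);s=np.linalg.lstsq(np.c_[a,-b],p-o,rcond=None)[0]
    x,y=o+a*s[0],p+b*s[1];return (x+y)/2,np.linalg.norm(x-y)
def proj(c,P):
    T=np.linalg.inv(c["world_from_camera"]);p=T[:3,:3]@P+T[:3,3]
    r=p[:2]/p[2];r=r*(1+c["k1"]*(r@r));return c["mtx"][:2,:2]@r+c["mtx"][:2,2]
E
python3 - <<'E'
from h import *
C={n:env.get_calibration(n) for n in("top","scene")}
f=1/1.5625
I={n:cv2.imread(f"pics/{n}0.png") for n in C}
hs={n:cv2.cvtColor(I[n],cv2.COLOR_BGR2HSV) for n in C}
box={"top":(185,120,305,220),"scene":(225,150,320,235)}
red={}
for n in C:
    x0,y0,x1,y1=box[n];h=hs[n][y0:y1,x0:x1]
    b=cv2.inRange(h,(100,120,60),(125,255,255))
    pts=np.argwhere(b)[:,::-1]+[x0,y0]
    r=cv2.minAreaRect(pts.astype(np.float32));bx=cv2.boxPoints(r)
    P=np.array([onz(C[n],p,.012) for p in bx])
    print(n,"plate centre",P.mean(0),"edges",np.linalg.norm(P-np.roll(P,1,0),axis=1)); print(P[:,:2].round(4).tolist())
    m=cv2.inRange(h,(0,150,80),(8,255,255))|cv2.inRange(h,(172,150,80),(180,255,255))
    q=np.argwhere(m)[:,::-1]+[x0,y0]; rr=cv2.minAreaRect(q.astype(np.float32)); bb=cv2.boxPoints(rr); print("red n",len(q),bb.round(1).tolist())
    w=cv2.inRange(h,(0,0,150),(180,45,255)); k,l,st,ce=cv2.connectedComponentsWithStats(w)
    i=1+np.argmax(st[1:,4]);q=np.argwhere(l==i)[:,::-1]+[x0,y0];rr=cv2.minAreaRect(q.astype(np.float32));print("strap",len(q),cv2.boxPoints(rr).round(1).tolist())
a=I["top"][120:220,185:305];b=I["scene"][150:235,225:320]
A=cv2.resize(a,None,fx=5,fy=5,interpolation=2)[:500];B=cv2.resize(b,(0,0),fx=5,fy=5,interpolation=2)
cv2.imwrite("pics/cropT.png",A);cv2.imwrite("pics/cropS.png",B)
E
```

```text
top plate centre [0.60699226 0.07168589 0.012     ] edges [0.28191284 0.11896072 0.28400271 0.11840513]
[[0.5669, 0.219], [0.685, 0.2048], [0.6467, -0.0767], [0.5294, -0.0604]]
red n 137 [[278.29998779296875, 146.89999389648438], [289.20001220703125, 127.80000305175781], [295.20001220703125, 131.1999969482422], [284.29998779296875, 150.3000030517578]]
strap 404 [[246.1999969482422, 196.5], [271.79998779296875, 155.89999389648438], [279.6000061035156, 160.8000030517578], [253.89999389648438, 201.39999389648438]]
scene plate centre [0.609127   0.07270274 0.012     ] edges [0.30206348 0.13921809 0.31817139 0.11932353]
[[0.5654, 0.2153], [0.7031, 0.236], [0.6435, -0.0766], [0.5244, -0.0839]]
red n 126 [[283.0, 150.0], [307.0, 141.60000610351562], [321.0, 181.3000030517578], [297.0, 189.6999969482422]]
strap 235 [[246.6999969482422, 196.3000030517578], [285.79998779296875, 194.60000610351562], [286.1000061035156, 201.0], [247.0, 202.6999969482422]]
```

View pics/cropT.png

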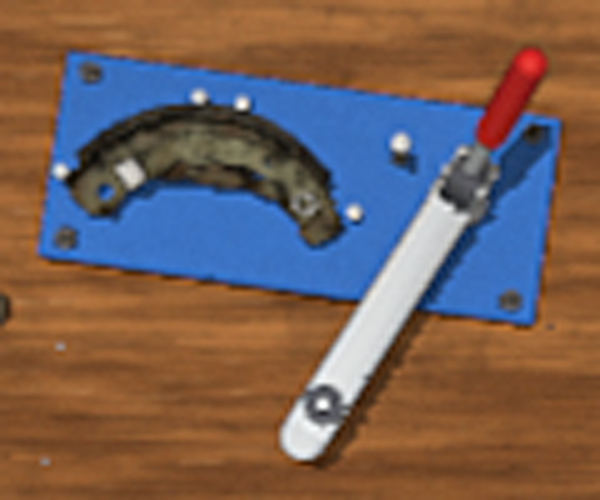

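View pics/cropS.png

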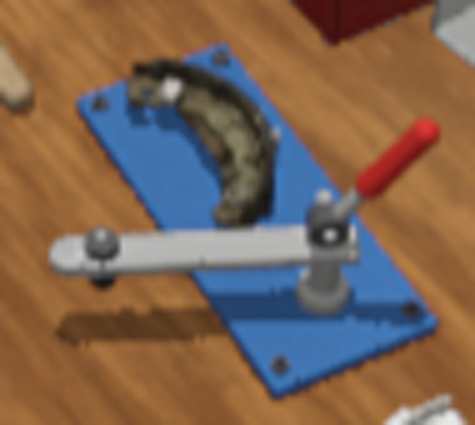

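The close crops confirm the choice. In the top crop the strap's round end is at about (307,438), its nut at (322,403), the pivot at about (466,180), the red tip at (533,62) and the stop pin at (400,143). In the scene crop the strap end is at (72,253) and the red tip at (427,131).

```bash
python3 - <<'E'
from h import *
t,s=env.get_calibration("top"),env.get_calibration("scene")
T=lambda x,y:(x/5+185-.4,y/5+120-.4); S=lambda x,y:(x/5+225-.4,y/5+150-.4)
for n,a,b in [("end",(307,438),(72,253)),("nut",(322,403),(101,240)),("tip",(533,62),(427,131)),("pin",(400,141),(323,197))]:
    print(n,*tri(t,T(*a),s,S(*b)))
c=np.array([.607,.0717]);yv=np.array([.1345,.991]);xv=np.array([.991,-.1345])
pv=c+.004*xv-.085*yv;print("pivot",pv)
e=onz(t,T(307,438),.0615);d=e[:2]-pv;print("end on z",e,"r",np.linalg.norm(d),"swing",np.arctan2(-(d@xv),d@yv))
l=tri(t,T(533,62),s,S(427,131))[0];d=l[:2]-pv;print("tip horiz r",np.linalg.norm(d),"swing",np.arctan2(d@xv,-(d@yv)))
d=l[:2]-pv;
for n,p in [("closed end",pv+.16*yv),("closed tip",pv-.0475*yv),("down tip",pv-.095*yv)]: print(n,p,np.linalg.norm(p))
o=env.observe();print(o["tcp_pos"],o["q"])
for n,p in [("dark pad",(358,363)),("light",(272,365)),("hammer end",(290,284)),("toolbox front",(330,165)),("cab front",(380,133))]:print(n,onz(t,np.array(p)*.64,.015))
E
```

```text
end [0.46311247 0.06482107 0.07068595] 0.000532420620828809
nut [0.4807652  0.05716519 0.07858648] 0.0009364577081764745
tip [ 0.64416245 -0.04696348  0.16679919] 0.0008673706944303354
pin [0.62378709 0.01602109 0.06262293] 0.0014804161633323338
pivot [ 0.5995315 -0.013073 ]
end on z [0.46319464 0.06517721 0.0615    ] r 0.1571967979054767 swing 1.1846505753894885
tip horiz r 0.056040042984803244 swing 1.0562358007924988
closed end [0.6210515 0.145487 ] 0.6378647449273631
closed tip [ 0.59314275 -0.0601455 ] 0.5961843700130124
down tip [ 0.586754 -0.107218] 0.596469576793318
[0.16429671 0.62846154 0.19252378] [ 7.26752080e+01  2.75472830e+01  9.14903325e+01  8.61242830e-04
  6.10265994e+01 -2.66807917e+00]
dark pad [0.39448865 0.1130017  0.015     ]
light [0.39020561 0.26670935 0.015     ]
hammer end [0.53573302 0.23703214 0.015     ]
toolbox front [0.75459354 0.16745693 0.015     ]
cab front [0.81455404 0.07638109 0.015     ]
```

The measurements agree with the text:
- **Strap end:** radius 157 mm against 160, swing about 1.17 rad.
- **Pin:** height 62.6 mm against 62.
- **Plate:** 283 x 119 mm against 285 x 120.
- **Pivot:** about (0.5995, -0.013).

First I move to a point above the trailing side of the strap, with the fingers shut.

Call:
jog_arm(targets=[255,-0.351,-0.331,0,0.0,255,-0.351,-0.331,0,0.0,255,-0.351,-0.331,0,0.0,255,-0.351,-0.331,0,0.0,255,-0.351,-0.331,0,0.0,255,-0.351,-0.331,0,0.0,255,-0.351,-0.331,0,0.0,255,-0.351,-0.331,0,0.0,255,-0.351,-0.331,0,0.0,255,-0.351,-0.331,0,0.1,255,-0.351,-0.331,0,0.2,255,-0.351,-0.331,0,0.26,255,-0.439,-0.51,0,0.26,255,-0.439,-0.51,0,0.26,255,-0.439,-0.51,0,0.26,255,-0.439,-0.51,0,0.26,255,-0.439,-0.51,0,0.26,255,-0.439,-0.51,0,0.26,255,-0.439,-0.51,0,0.26,255,-0.439,-0.51,0,0.26], force=60)

```text
time_s: 1.77
tcp_pos: [0.4597, 0.0241, 0.1929]
ee_rot: [[-0.869, 0.494, -0.001], [0.494, 0.869, -0.001], [0.0, -0.001, -1.0]]
ft_force: [-0.5, 0.6, 0.1]
opening: -0.0006
```

Call:
jog_arm(targets=[255,0,0,0.04,0,255,0,0,0.08,0,255,0,0,0.11,0,255,0,0,0.125,0,255,0,0,0.139,0,255,0,0,0.139,0,255,0,0,0.139,0])

```text
time_s: 2.35
tcp_pos: [0.4589, 0.0251, 0.0536]
ee_rot: [[-0.87, 0.493, -0.003], [0.493, 0.87, -0.001], [0.002, -0.002, -1.0]]
ft_force: [-0.2, 0.4, 0.7]
opening: -0.0
```

```bash
python3 - <<'E'
from h import *
s=env.observe();print(s["time_s"],s["tcp_pos"],s["ft_force"])
a=env.capture("top")[120:220,185:305,::-1];b=env.capture("scene")[140:240,205:325,::-1]
cv2.imwrite("pics/c1.png",cv2.resize(np.vstack([a,b])[:, :],None,fx=3,fy=3,interpolation=2))
E
```

```text
2.35 [0.45885938 0.02509887 0.05360102] [-0.24363831  0.38617355  0.68851255]
```

View pics/c1.png

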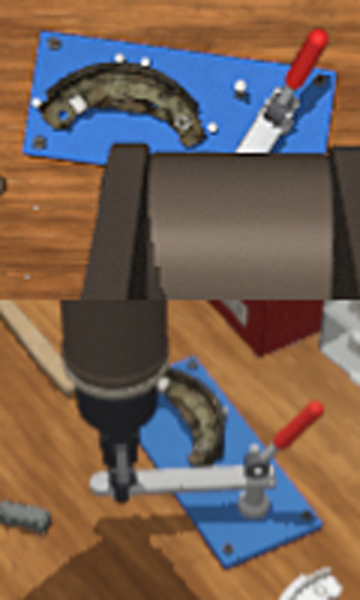

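The finger stands beside the strap on its trailing side near the nut: (122,480) in the lower panel. The lever is still up. Next is the arc, stopping short of the stop pin.

Call:
jog_arm(targets=[255,0,0.0085,0,0,255,0.002,0.0227,0,0.1,255,0.0027,0.037,0,0.2,255,0.0018,0.0514,0,0.3,255,-0.0004,0.0656,0,0.4,255,-0.0041,0.0795,0,0.5,255,-0.0091,0.0929,0,0.6,255,-0.0155,0.1058,0,0.7,255,-0.0231,0.118,0,0.8,255,-0.0319,0.1293,0,0.9,255,-0.0417,0.1398,0,1.0,255,-0.0417,0.1398,0,1.0,255,-0.0417,0.1398,0,1.0])

```text
time_s: 3.53
tcp_pos: [0.566, 0.1266, 0.0554]
ee_rot: [[-0.057, 0.998, 0.002], [0.998, 0.057, -0.0], [-0.001, 0.002, -1.0]]
ft_force: [0.7, -0.5, -1.2]
opening: 0.0002
```

```bash
python3 - <<'E'
from h import *
s=env.observe();print(s["time_s"],s["tcp_pos"],s["ft_force"],s["ee_rot"].round(3).tolist())
pv=np.array([.5995,-.0131]);d=s["tcp_pos"][:2]-pv;R=s["ee_rot"];print("tool-frame r,-w",d@R[:2,0],d@R[:2,1])
b=env.capture("scene")[120:240,205:325,::-1]
cv2.imwrite("pics/c2.png",cv2.resize(b,None,fx=4,fy=4,interpolation=2))
E
```

```text
3.5333 [0.56603363 0.12656475 0.05543689] [ 0.7004135  -0.50877803 -1.21569467] [[-0.057, 0.998, 0.002], [0.998, 0.057, -0.0], [-0.001, 0.002, -1.0]]
tool-frame r,-w 0.14135506922773824 -0.02539626434216592
```

View pics/c2.png

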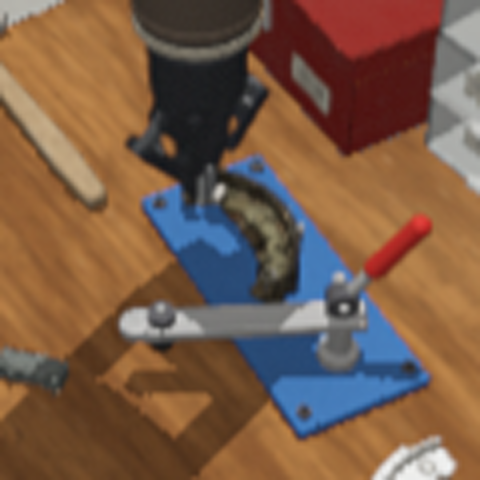

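The strap has not moved: its end is still at (135,325) in the crop, with the finger now near (205,195). I'll check where the finger passed, using projections.

```bash
python3 - <<'E'
from h import *
t,s=env.get_calibration("top"),env.get_calibration("scene")
p=proj(s,np.array([.4589,.0251,.0536]));print("c1 tip",(p-[205,140])*3+[0,300])
p=proj(s,np.array([.566,.1266,.0554]));print("c2 tip",(p-[205,120])*4)
pv=np.array([.5995,-.0131]);yv=np.array([.1345,.991]);xv=np.array([.991,-.1345])
for th in (1.0,1.1,1.18,1.25):
    u=np.cos(th)*yv-np.sin(th)*xv
    print(th,[((proj(s,np.r_[pv+r*u,z])-[205,120])*4).round(0).tolist() for r,z in((.16,.061),(.14,.075),(0,.061))])
w=env.get_calibration("wrist");print(w["world_from_camera"].round(3))
I=env.capture("wrist")[:,:,::-1];J=env.capture("scene")[130:230,215:335,::-1]
cv2.imwrite("pics/w2.png",I)
cv2.imwrite("pics/s2.png",cv2.resize(J,None,fx=6,fy=6,interpolation=2))
E
```

```text
c1 tip [120.38561847 517.42954024]
c2 tip [198.66335929 229.77583589]
1.0 [[133.0, 300.0], [158.0, 290.0], [336.0, 314.0]]
1.1 [[132.0, 315.0], [157.0, 304.0], [336.0, 314.0]]
1.18 [[132.0, 328.0], [157.0, 315.0], [336.0, 314.0]]
1.25 [[134.0, 339.0], [159.0, 324.0], [336.0, 314.0]]
[[ 0.998  0.056  0.016  0.561]
 [ 0.058 -0.964 -0.26   0.192]
 [ 0.001  0.261 -0.965  0.235]
 [ 0.     0.     0.     1.   ]]
```

View pics/w2.png

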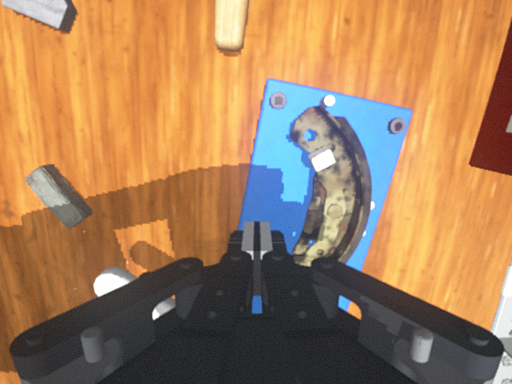

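```bash
python3 - <<'E'
from h import *
w,s=env.get_calibration("wrist"),env.get_calibration("scene");o=env.observe();P=o["tcp_pos"]
for dz in (0,.01,.02,.03,.04): 
  q=P+[0,0,dz]; print(dz,proj(w,q).round(1),((proj(s,q)-[215,130])*6).round(0))
E
```

```text
0 [256.6 214.5] [237. 287.]
0.01 [256.6 219.8] [237. 275.]
0.02 [256.6 225.7] [236. 262.]
0.03 [256.6 232.3] [236. 250.]
0.04 [256.6 239.7] [236. 237.]
```

View pics/s2.png

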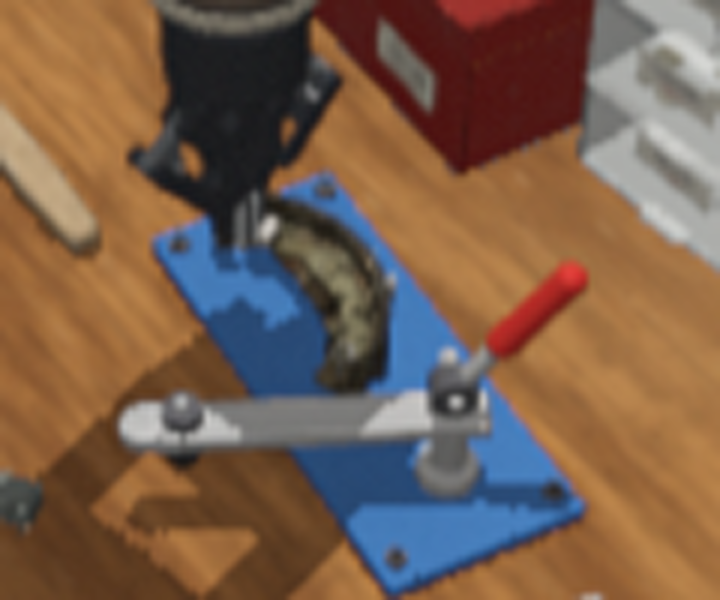

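Both views put the real fingertip about 30 mm above the reported TCP: it is seen at (240,250), against a projected (237,287). The finger therefore passed just over the strap and nut. I'll go back the way I came with the tool raised, descend again on the free side over bare bench, and measure the tip against the images.

Call:
jog_arm(targets=[255,0,0,-0.03,0,255,0,0,-0.05,0,255,-0.0095,-0.0113,-0.05,-0.1,255,-0.02,-0.023,-0.05,-0.2,255,-0.03,-0.035,-0.05,-0.3,255,-0.04,-0.045,-0.05,-0.4,255,-0.05,-0.056,-0.05,-0.5,255,-0.06,-0.068,-0.05,-0.6,255,-0.07,-0.08,-0.05,-0.7,255,-0.08,-0.09,-0.05,-0.8,255,-0.09,-0.105,-0.05,-0.9,255,-0.0952,-0.1127,-0.05,-1.0,255,-0.0952,-0.1127,-0.05,-1.0,255,-0.0952,-0.1127,-0.03,-1.0,255,-0.0952,-0.1127,0.0,-1.0,255,-0.0952,-0.1127,0.015,-1.0,255,-0.0952,-0.1127,0.028,-1.0,255,-0.0952,-0.1127,0.028,-1.0])

```text
time_s: 5.18
tcp_pos: [0.4562, 0.0245, 0.0252]
ee_rot: [[-0.87, 0.493, -0.003], [0.493, 0.87, -0.001], [0.002, -0.002, -1.0]]
ft_force: [-1.3, -0.1, 0.7]
opening: -0.0003
```

```bash
python3 - <<'E'
from h import *
w,s=env.get_calibration("wrist"),env.get_calibration("scene");o=env.observe();P=o["tcp_pos"];print(o["time_s"],P,o["ft_force"],o["opening"])
for dz in (0,.01,.02,.03,.04): 
  q=P+[0,0,dz]; print(dz,((proj(w,q)-[130,130])*1.5).round(1),((proj(s,q)-[215,150])*6).round(0))
I=env.capture("wrist")[130:330,130:380,::-1];J=env.capture("scene")[150:230,215:275,::-1]
A=np.zeros((480,375+360,3),np.uint8);A[:300,:375]=cv2.resize(I,None,fx=1.5,fy=1.5);A[:,375:]=cv2.resize(J,None,fx=6,fy=6,interpolation=2)
cv2.imwrite("pics/s3.png",A)
E
```

```text
5.1833 [0.45624276 0.02452226 0.02522981] [-1.33458141 -0.06505351  0.65020865] -0.0003001120231366315
0 [188.8 126.4] [178. 411.]
0.01 [188.7 134.3] [178. 400.]
0.02 [188.6 143. ] [178. 388.]
0.03 [188.5 152.8] [177. 376.]
0.04 [188.3 163.8] [177. 364.]
```

View pics/s3.png

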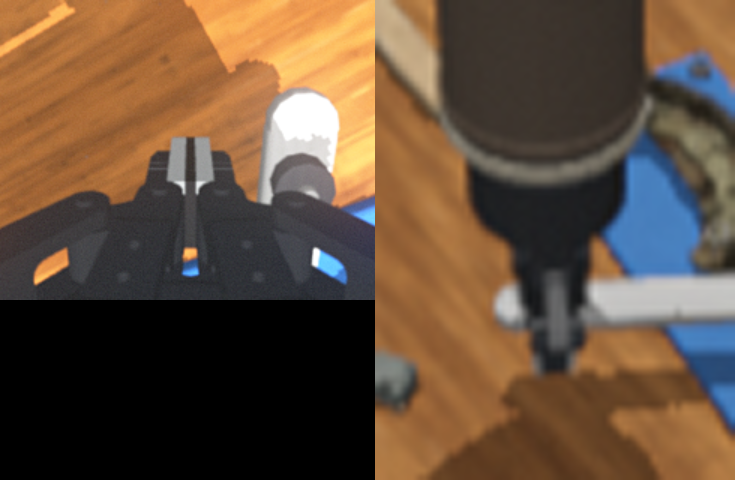

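```bash
python3 - <<'E'
from h import *
w,s=env.get_calibration("wrist"),env.get_calibration("scene");o=env.observe();P=o["tcp_pos"];R=o["ee_rot"]
for dz in (.01,.02,.025,.03,.035,.04,.05):
  q=P+[0,0,dz]; f=lambda a,b:q+R[:,0]*a+R[:,1]*b
  print(dz,"w pad edge",((proj(w,f(.011,0))-[130,130])*1.5).round(1),"s centre/corners",[((proj(s,f(a,b))-[215,150])*6+[375,0]).round(0).tolist() for a,b in((0,0),(.011,-.007),(-.011,-.007))])
E
```

```text
0.01 w pad edge [188.7 110.3] s centre/corners [[555.0, 397.0], [535.0, 409.0], [577.0, 406.0]]
0.02 w pad edge [188.6 117.9] s centre/corners [[554.0, 385.0], [534.0, 397.0], [577.0, 394.0]]
0.025 w pad edge [188.6 122. ] s centre/corners [[554.0, 379.0], [534.0, 391.0], [577.0, 388.0]]
0.03 w pad edge [188.5 126.4] s centre/corners [[554.0, 373.0], [533.0, 385.0], [576.0, 382.0]]
0.035 w pad edge [188.5 131. ] s centre/corners [[554.0, 367.0], [533.0, 379.0], [576.0, 376.0]]
0.04 w pad edge [188.4 136. ] s centre/corners [[553.0, 361.0], [533.0, 373.0], [576.0, 370.0]]
0.05 w pad edge [188.3 146.9] s centre/corners [[553.0, 348.0], [532.0, 361.0], [576.0, 357.0]]
```

With the pad width allowed for, both views give a tip offset of about 40 mm, so the tip is really at z≈0.065. I'll lower it another 13 mm, to about 0.052. That stays above the 46 mm rim and well below the strap's top face. Then I'll try a short push and check that the strap follows.

Call:
jog_arm(targets=[255,0,0,0.008,0,255,0,0,0.013,0,255,0,0,0.013,0,255,0,0.0105,0.013,0,255,0.001,0.018,0.013,0.05,255,0.002,0.0249,0.013,0.1,255,0.0025,0.032,0.013,0.15,255,0.0027,0.0394,0.013,0.2,255,0.0027,0.0394,0.013,0.2])

```text
time_s: 6.03
tcp_pos: [0.4756, 0.0613, 0.0145]
ee_rot: [[-0.754, 0.657, 0.0], [0.657, 0.754, -0.001], [-0.001, -0.0, -1.0]]
ft_force: [-0.3, -0.2, -0.4]
opening: 0.0003
```

```bash
python3 - <<'E'
from h import *
w,s=env.get_calibration("wrist"),env.get_calibration("scene");o=env.observe();P=o["tcp_pos"];R=o["ee_rot"];print(o["time_s"],P,o["ft_force"],o["opening"])
pv=np.array([.5995,-.0131]);d=P[:2]-pv;print("r,-w",d@R[:2,0],d@R[:2,1])
yv=np.array([.1345,.991]);xv=np.array([.991,-.1345])
for th in (.9,1.,1.1,1.18):
    u=np.cos(th)*yv-np.sin(th)*xv
    print(th,((proj(s,np.r_[pv+.16*u,.0615])-[215,140])*5).round(0),(proj(w,np.r_[pv+.16*u,.0675])*.8).round(0))
J=env.capture("scene")[140:230,215:315,::-1]; I=env.capture("wrist")[:,:,::-1]
A=np.zeros((450,760,3),np.uint8);A[:,:500]=cv2.resize(J,None,fx=5,fy=5,interpolation=2);A[:307,500:]=cv2.resize(I,(410,307))[:,75:335]
cv2.imwrite("pics/s4.png",A)
E
```

```text
6.0333 [0.47564215 0.06132304 0.01446116] [-0.27726993 -0.21066601 -0.3627349 ] 0.0002692110906074318
r,-w 0.14226606994980673 -0.025296522676991434
0.9 [121. 255.] [269. 175.]
1.0 [117. 274.] [243. 174.]
1.1 [115. 294.] [217. 176.]
1.18 [115. 309.] [196. 179.]
```

View pics/s4.png

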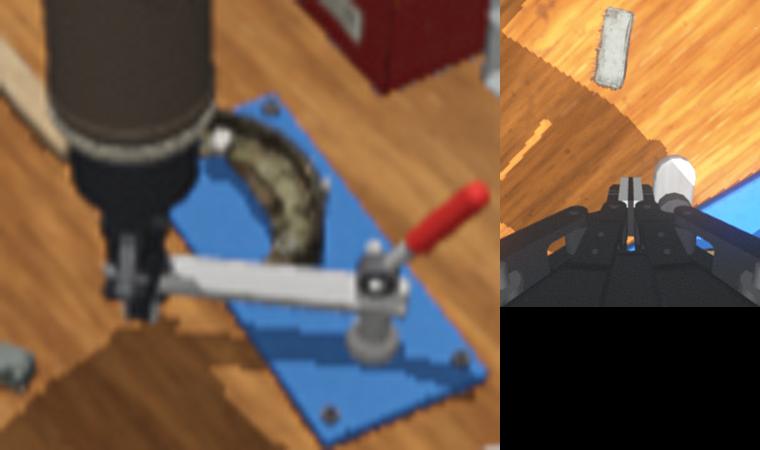

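The strap now follows the finger, and its swing is about 0.97 rad (round end at (673,175) in the wrist panel). I'll continue the arc to just short of the stop.

Call:
jog_arm(targets=[255,0.0019,0.0131,0.001,0.1,255,0.0025,0.0275,0.001,0.2,255,0.0015,0.042,0.001,0.3,255,-0.0009,0.0562,0.001,0.4,255,-0.0047,0.0701,0.001,0.5,255,-0.0098,0.0836,0.001,0.6,255,-0.0163,0.0965,0.001,0.7,255,-0.0241,0.1087,0.001,0.8,255,-0.0284,0.1145,0.001,0.85,255,-0.0329,0.12,0.001,0.9,255,-0.0329,0.12,0.001,0.9,255,-0.0329,0.12,0.001,0.9])

```text
time_s: 7.13
tcp_pos: [0.5778, 0.1296, 0.0131]
ee_rot: [[0.039, 0.999, -0.001], [0.999, -0.039, -0.001], [-0.001, -0.001, -1.0]]
ft_force: [-0.5, -0.1, -0.3]
opening: 0.0
```

```bash
python3 - <<'E'
from h import *
o=env.observe();P=o["tcp_pos"];R=o["ee_rot"];print(o["time_s"],P,o["ft_force"])
pv=np.array([.5995,-.0131]);d=P[:2]-pv;print("r,-w",d@R[:2,0],d@R[:2,1],"tool-strap0 angle",np.arctan2(R[1,0],R[0,0])-np.arctan2(.991,.1345))
E
```

```text
7.1333 [0.57784002 0.12957849 0.01312006] [-0.53367601 -0.10592714 -0.34741919]
r,-w 0.1417184569424335 -0.027242896587369253 tool-strap0 angle 0.09564136467182727
```

Call:
jog_arm(targets=[255,0.0005,0.003,0,0.02,255,0.001,0.006,0,0.04,255,0.0015,0.009,0,0.07,255,0.0017,0.0115,0,0.095,255,0.0017,0.013,0,0.095,255,0.0017,0.013,0,0.095])

```text
time_s: 7.63
tcp_pos: [0.5912, 0.1307, 0.0131]
ee_rot: [[0.133, 0.991, -0.001], [0.991, -0.133, -0.001], [-0.001, -0.0, -1.0]]
ft_force: [-1.2, 0.4, -0.8]
opening: -0.0001
```

```bash
cat > sw.py <<'E'
from h import *
o=env.observe();P=o["tcp_pos"];R=o["ee_rot"];print(o["time_s"],P,o["ft_force"])
pv=np.array([.5995,-.0131]);d=P[:2]-pv;print("r,-w",d@R[:2,0],d@R[:2,1],"ang",np.arctan2(R[1,0],R[0,0])-np.arctan2(.991,.1345))
E
python3 sw.py
```

```text
7.6333 [0.59117316 0.13069682 0.01311442] [-1.15741489  0.44004873 -0.76246133]
r,-w 0.1414013494536889 -0.027431892750006046 ang 0.0011200935056983052
```

Pushing on in 1 mm steps until the stop is felt.

Call:
jog_arm(targets=[255,0,0.001,0,0,255,0,0.002,0,0,255,0,0.003,0,0,255,0,0.003,0,0])

```text
time_s: 7.97
tcp_pos: [0.594, 0.1304, 0.0131]
ee_rot: [[0.133, 0.991, -0.001], [0.991, -0.133, -0.001], [-0.001, -0.001, -1.0]]
ft_force: [-3.1, 2.6, -0.4]
opening: 0.0002
```

Call:
jog_arm(targets=[255,0,0.001,0,0,255,0,0.002,0,0,255,0,0.002,0,0])

```text
time_s: 8.22
tcp_pos: [0.5954, 0.1302, 0.0129]
ee_rot: [[0.133, 0.991, -0.002], [0.991, -0.133, -0.001], [-0.001, -0.002, -1.0]]
ft_force: [-5.5, 4.1, -0.1]
opening: -0.0002
```

Call:
jog_arm(targets=[255,0,0.001,0,0,255,0,0.002,0,0,255,0,0.002,0,0,255,0,0.002,0,0])

```text
time_s: 8.55
tcp_pos: [0.5962, 0.1302, 0.0126]
ee_rot: [[0.133, 0.991, -0.004], [0.991, -0.133, -0.001], [-0.001, -0.004, -1.0]]
ft_force: [-7.5, 5.4, 0.6]
opening: -0.0002
```

```bash
python3 sw.py; python3 - <<'E'
from h import *
R=[]
for n,(x0,y0,x1,y1) in {"top":(250,110,340,190),"scene":(270,140,325,240)}.items():
    h=cv2.cvtColor(env.capture(n),cv2.COLOR_RGB2HSV)[y0:y1,x0:x1]
    m=cv2.inRange(h,(0,150,90),(8,255,255))|cv2.inRange(h,(172,150,90),(180,255,255))
    k,l,st,ce=cv2.connectedComponentsWithStats(m)
    for i in range(1,k):
        if st[i,4]>25: print(n,"area",st[i,4],"bbox",st[i,:4]+[x0,y0,0,0],"c",ce[i]+[x0,y0])
s,t=env.get_calibration("scene"),env.get_calibration("top")
pv=np.array([.5995,-.0131]);yv=np.array([.1345,.991]);xv=np.array([.991,-.1345])
for th in (0,.1,.2):
    u=-(np.cos(th)*yv-np.sin(th)*xv)
    for el in (60,52): 
        e=np.radians(el);g=.0685;q=np.r_[pv+g*np.cos(e)*u,.0825+g*np.sin(e)];print(th,el,proj(t,q).round(1),proj(s,q).round(1))
J=env.capture("scene")[110:230,215:345,::-1];cv2.imwrite("pics/s5.png",cv2.resize(J,None,fx=5,fy=5,interpolation=2))
E
```

```text
8.55 [0.59618128 0.13015323 0.01260349] [-7.53203718  5.39180272  0.57407061]
r,-w 0.14153821346928872 -0.022347914450970736 ang 0.001463272310918029
top area 127 bbox [284 150  21   8] c [294.47244094 154.03937008]
scene area 65 bbox [293 186  11   9] c [298.18461538 190.09230769]
0 60 [290.3 153.8] [296.4 188.7]
0 52 [293.2 154.5] [297.7 191.7]
0.1 60 [290.4 152.4] [297.4 188.3]
0.1 52 [293.4 152.9] [298.9 191.1]
0.2 60 [290.4 151.1] [298.3 187.7]
0.2 52 [293.3 151.2] [300.  190.5]
```

View pics/s5.png

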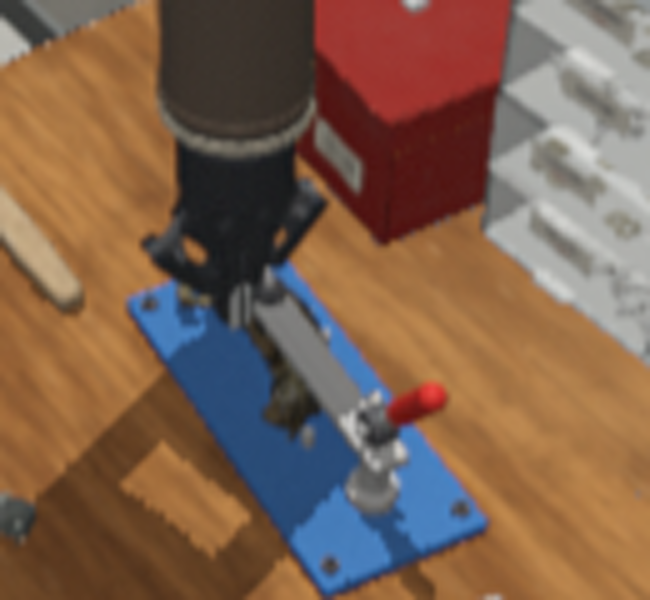

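The strap now lies over the shoe parallel to the plate. The arm feels about 9 N from the stop, and the red lever's centroid in the top view (294,154) matches 0 rad, with the lever still up at about 52° elevation. I'll back off, rise, and go above the pivot side of the lever.

Call:
jog_arm(targets=[255,0,-0.01,0,0,255,0,-0.03,0,0,255,0,-0.03,-0.02,0,255,0,-0.03,-0.06,0,255,0,-0.03,-0.1,0,255,0,-0.03,-0.14,0,255,0,-0.03,-0.152,0,255,-0.04,-0.01,-0.152,0,255,-0.08,0.0,-0.152,0,255,-0.12,0.015,-0.152,0,255,-0.15,0.0223,-0.152,0,255,-0.1605,0.0223,-0.152,0,255,-0.1605,0.0223,-0.152,0,255,-0.1605,0.0223,-0.152,0])

```text
time_s: 9.87
tcp_pos: [0.5972, -0.0321, 0.1646]
ee_rot: [[0.135, 0.991, -0.004], [0.991, -0.135, -0.001], [-0.001, -0.004, -1.0]]
ft_force: [-0.3, 0.6, -0.3]
opening: 0.0001
```

```bash
python3 sw.py; python3 - <<'E'
from h import *
s=env.get_calibration("scene");o=env.observe();P=o["tcp_pos"];R=o["ee_rot"]
for dz in (.03,.04,.05): print(dz,[((proj(s,P+[0,0,dz]+R[:,0]*a-R[:,1]*.007)-[225,110])*5).round(0).tolist() for a in(-.011,.011)])
J=env.capture("scene")[110:230,225:345,::-1];cv2.imwrite("pics/s6.png",cv2.resize(J,None,fx=5,fy=5,interpolation=2))
E
```

```text
9.8667 [ 0.59720266 -0.03206587  0.16463928] [-0.30242782  0.62721601 -0.25144668]
r,-w -0.019102485513704696 0.0002767635344464429 ang -0.00012851131372504376
0.03 [[350.0, 332.0], [330.0, 307.0]]
0.04 [[351.0, 320.0], [331.0, 295.0]]
0.05 [[352.0, 307.0], [332.0, 283.0]]
```

View pics/s6.png

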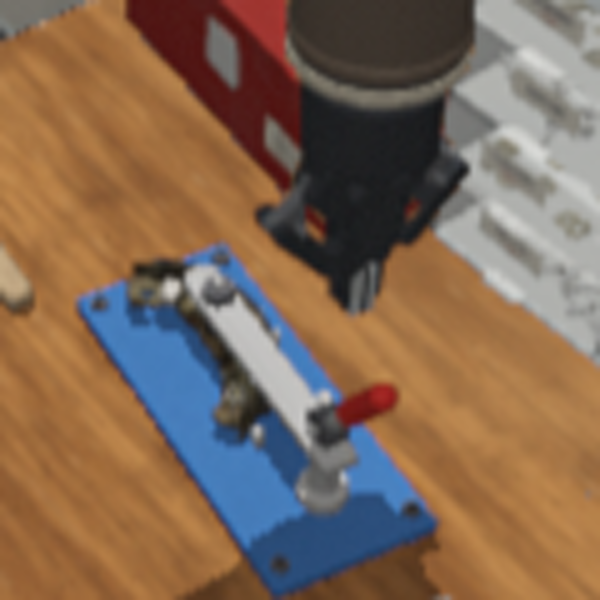

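The strap lies cleanly over the shoe, with its end at (205,280) and the pivot at (330,430). The lever is still up at (370,402), with the finger above it at (358,310). That was the twelfth picture, so from here I check by numbers. The first part of the lever arc follows.

Call:
jog_arm(targets=[255,0,0,0.03,0,255,0,0,0.0416,0,255,-0.0073,0,0.055,0,255,-0.013,0,0.059,0,255,-0.0188,0,0.0625,0,255,-0.026,0,0.07,0,255,-0.033,0,0.0773,0,255,-0.033,0,0.0773,0])

```text
time_s: 10.58
tcp_pos: [0.5921, -0.065, 0.0865]
ee_rot: [[0.134, 0.991, -0.005], [0.991, -0.134, -0.001], [-0.001, -0.005, -1.0]]
ft_force: [-0.1, -0.1, 0.3]
opening: 0.0001
```

```bash
cat > lev.py <<'E'
from h import *
pv=np.array([.5995,-.0131]);yv=np.array([.1345,.991])
for n,(x0,y0,x1,y1) in {"top":(250,120,340,190),"scene":(270,165,335,240)}.items():
    c=env.get_calibration(n)
    h=cv2.cvtColor(env.capture(n),cv2.COLOR_RGB2HSV)[y0:y1,x0:x1]
    m=cv2.inRange(h,(0,150,60),(8,255,255))|cv2.inRange(h,(172,150,60),(180,255,255))
    k,l,st,ce=cv2.connectedComponentsWithStats(m)
    for i in range(1,k):
        if st[i,4]>12: print(n,st[i],(ce[i]+[x0,y0]).round(1))
    for el in (50,30,15,0,-3):
        e=np.radians(el);print(el,[proj(c,np.r_[pv-g*np.cos(e)*yv,.0825+g*np.sin(e)]).round(1).tolist() for g in (.0685,.095)])
E
python3 sw.py; python3 lev.py
```

```text
10.5833 [ 0.59210951 -0.0650039   0.08653568] [-0.10762586 -0.14499944  0.3285241 ]
r,-w -0.05242611875261284 -0.0003641678505817808 ang 0.0004116437846819476
50 [[293.9, 154.7], [301.5, 154.3]]
30 [[299.1, 156.7], [308.7, 157.1]]
15 [[301.1, 158.1], [311.2, 159.0]]
0 [[301.2, 159.3], [311.1, 160.6]]
-3 [[301.0, 159.5], [310.8, 160.9]]
scene [25 31 14 10 64] [302.1 200.9]
50 [[298.0, 192.5], [301.6, 191.8]]
30 [[300.3, 200.0], [304.7, 202.4]]
15 [[301.1, 205.1], [305.8, 209.6]]
0 [[301.0, 209.3], [305.7, 215.6]]
-3 [[300.9, 210.1], [305.5, 216.5]]
```

The lever has followed to about 30° elevation as planned. Now the rest.

Call:
jog_arm(targets=[255,-0.006,0,0.009,0,255,-0.01,0,0.018,0,255,-0.013,0,0.028,0,255,-0.015,0,0.036,0,255,-0.015,0,0.039,0,255,-0.015,0,0.041,0,255,-0.015,0,0.041,0])

```text
time_s: 11.27
tcp_pos: [0.592, -0.0803, 0.0483]
ee_rot: [[0.134, 0.991, -0.001], [0.991, -0.134, -0.002], [-0.002, -0.001, -1.0]]
ft_force: [-7.0, -3.3, 44.8]
opening: 0.0003
```

```bash
python3 sw.py; python3 lev.py
```

```text
11.2667 [ 0.59198535 -0.0803274   0.04827044] [-7.00842386 -3.30406327 44.76237077]
r,-w -0.06762774768066654 0.0015699427198301928 ang 0.0003707850558409831
50 [[293.9, 154.7], [301.5, 154.3]]
30 [[299.1, 156.7], [308.7, 157.1]]
15 [[301.1, 158.1], [311.2, 159.0]]
0 [[301.2, 159.3], [311.1, 160.6]]
-3 [[301.0, 159.5], [310.8, 160.9]]
scene [25 39 15 17 72] [303.8 213.7]
50 [[298.0, 192.5], [301.6, 191.8]]
30 [[300.3, 200.0], [304.7, 202.4]]
15 [[301.1, 205.1], [305.8, 209.6]]
0 [[301.0, 209.3], [305.7, 215.6]]
-3 [[300.9, 210.1], [305.5, 216.5]]
```

A hard stop is felt: 45 N, with the lever level. I'll rise straight up and clear the view.

Call:
jog_arm(targets=[255,0,0,-0.004,0,255,0,0,-0.02,0,255,0,0,-0.06,0,255,0,0,-0.1,0,255,0,0,-0.14,0,255,0,-0.04,-0.15,0,255,0,-0.08,-0.15,0,255,0,-0.12,-0.15,0,255,0,-0.12,-0.15,0,255,0,-0.12,-0.15,0])

```text
time_s: 12.2
tcp_pos: [0.471, -0.0637, 0.1982]
ee_rot: [[0.134, 0.991, -0.002], [0.991, -0.134, -0.002], [-0.002, -0.002, -1.0]]
ft_force: [0.2, -0.1, -0.1]
opening: -0.0
```

```bash
python3 sw.py; python3 lev.py; python3 - <<'E'
from h import *
# changes from start outside fixture area, in scene view; strap direction from white mask
a=cv2.imread("pics/scene0.png");b=env.capture("scene")[:,:,::-1]
for n,(x0,y0,x1,y1) in {"hammer":(180,120,235,172),"pads":(175,175,225,220),"driver":(270,290,325,320),"shoe top half":(250,158,275,185)}.items():
    d=cv2.absdiff(a[y0:y1,x0:x1],b[y0:y1,x0:x1]).max(2);print(n,"px changed>50:",int((d>50).sum()))
s=env.get_calibration("scene");h=cv2.cvtColor(b.copy(),cv2.COLOR_BGR2HSV)
m=cv2.inRange(h,(0,0,140),(180,50,255));m[:158]=0;m[208:]=0;m[:,:255]=0;m[:,300:]=0
k,l,st,ce=cv2.connectedComponentsWithStats(m);i=1+np.argmax(st[1:,4])
q=np.argwhere(l==i)[:,::-1].astype(float);W=np.array([onz(s,p,.0605)[:2] for p in q]);W-=W.mean(0)
v=np.linalg.svd(W,full_matrices=False)[2][0];v*=np.sign(v[1]);print("strap n",len(q),"swing",np.arctan2(v[1],v[0])-np.arctan2(.991,.1345),"len",np.ptp(W@v),"wid",np.ptp(W@[v[1],-v[0]]))
E
```

```text
12.2 [ 0.47099865 -0.06370526  0.19815411] [ 0.20624699 -0.12489638 -0.1036666 ]
r,-w -0.06738869843049816 -0.12054931324124853 ang 0.00032066824432330776
50 [[293.9, 154.7], [301.5, 154.3]]
30 [[299.1, 156.7], [308.7, 157.1]]
15 [[301.1, 158.1], [311.2, 159.0]]
0 [[301.2, 159.3], [311.1, 160.6]]
-3 [[301.0, 159.5], [310.8, 160.9]]
scene [ 25  37  16  18 106] [302.4 210.9]
50 [[298.0, 192.5], [301.6, 191.8]]
30 [[300.3, 200.0], [304.7, 202.4]]
15 [[301.1, 205.1], [305.8, 209.6]]
0 [[301.0, 209.3], [305.7, 215.6]]
-3 [[300.9, 210.1], [305.5, 216.5]]
hammer px changed>50: 0
pads px changed>50: 0
driver px changed>50: 0
shoe top half px changed>50: 414
strap n 158 swing -0.079146190611455 len 0.10245188047611337 wid 0.04051365832847445
```

The lever is down and the loose tools are unchanged, with zero changed pixels. My strap mask was contaminated (40 mm wide, so that swing value is not trustworthy). I'll clear the arm from the top view to check the swing properly.

Call:
jog_arm(targets=[255,0.2615,-0.0365,-0.03,0,255,0.2615,-0.0365,-0.03,0,255,0.2615,-0.0365,-0.03,0,255,0.2615,-0.0365,-0.03,0,255,0.2615,-0.0365,-0.03,0,255,0.2615,-0.0365,-0.03,0,255,0.2615,-0.0365,-0.03,0,255,0.2615,-0.0365,-0.03,0,255,0.486,-0.238,-0.03,0,255,0.486,-0.238,-0.03,0,255,0.486,-0.238,-0.03,0,255,0.486,-0.238,-0.03,0,255,0.486,-0.238,-0.03,0,255,0.486,-0.238,-0.03,0,255,0.486,-0.238,-0.03,0,255,0.486,-0.238,-0.03,0,255,0.486,-0.238,-0.03,0,255,0.486,-0.238,-0.03,0])

```text
time_s: 13.85
tcp_pos: [0.3038, 0.4495, 0.2267]
ee_rot: [[0.133, 0.991, -0.001], [0.991, -0.133, -0.003], [-0.003, -0.0, -1.0]]
ft_force: [0.7, -0.2, 0.1]
opening: 0.0001
```

```bash
python3 - <<'E'
from h import *
a=cv2.imread("pics/top0.png");b=np.ascontiguousarray(env.capture("top")[:,:,::-1]);cv2.imwrite("pics/top1.png",b)
c=env.get_calibration("top");pv=np.array([.5995,-.0131]);y0=np.arctan2(.991,.1345)
h=cv2.cvtColor(b,cv2.COLOR_BGR2HSV)
w=cv2.inRange(h,(0,0,150),(180,45,255))[120:190,190:305];k,l,st,ce=cv2.connectedComponentsWithStats(w)
for i in range(1,k):
    if st[i,4]<60: continue
    q=np.argwhere(l==i)[:,::-1]+[190,120];W=np.array([onz(c,p,.061)[:2] for p in q]);M=W.mean(0);X=W-M
    v=np.linalg.svd(X,full_matrices=False)[2][0];v*=np.sign(v[1])
    print("strap n",len(q),"mean",M,"swing axis",np.arctan2(v[1],v[0])-y0,"from pivot",np.arctan2(*(M-pv)[::-1])-y0,"len,wid",np.ptp(X@v),np.ptp(X@[v[1],-v[0]]))
m=(cv2.inRange(h,(0,150,60),(8,255,255))|cv2.inRange(h,(172,150,60),(180,255,255)))[130:190,270:330]
q=np.argwhere(m)[:,::-1]+[270,130];W=np.array([onz(c,p,.08)[:2] for p in q]);M=W.mean(0);d=pv-M
print("red n",len(q),"r",np.linalg.norm(d),"swing",np.arctan2(d[1],d[0])-y0)
d=cv2.absdiff(a,b).max(2)
for n,(x0,yy,x1,y1) in {"hammer":(85,155,190,200),"pads":(165,222,242,245),"driver":(350,210,398,242)}.items():print(n,int((d[yy:y1,x0:x1]>50).sum()))
# blue-plate surrounded shoe left end compare
print("shoe far end diff",int((d[138:168,196:214]>50).sum()))
print(env.observe()["time_s"],env.observe()["tcp_pos"])
E
```

```text
strap n 67 mean [0.61891485 0.1403903 ] swing axis -1.0419831882919062 from pivot 0.009076302313430373 len,wid 0.02658038687746645 0.026747252371119117
strap n 393 mean [0.60787846 0.05351954] swing axis 0.007941784383768802 from pivot 0.009788372533496847 len,wid 0.1339301006711881 0.024366072293984697
red n 170 r 0.07373031071174303 swing 0.017371107058387292
hammer 0
pads 0
driver 0
shoe far end diff 0
13.9 [0.30424931 0.44884191 0.22680074]
```

```bash
python3 -c "
from rig import env
env.sign_off();print(env.observe()['time_s'])"
```

```text
the job is handed in; nothing more can be done
the job is handed in; nothing more can be done
```

I pushed the strap round onto its stop pin with the shut fingers, then pushed the red cam lever down to its hard stop. I moved the arm clear and handed the job in at about 14 s.

**Last checks:**
- **Strap:** the swing is about 0.01 rad from the top view (limit 0.07).
- **Lever:** it is level in the images, and I felt 45 N at its hard stop. I could not measure the foot's force on the shoe directly. It follows only from the strap being over the shoe and the lever being down.
- **Shoe and tools:** the shoe's far end, hammer, pad and stone areas and screwdriver show no changed pixels against the start.

**What disagreed:**
- **Missed first sweep:** the fingertip appeared about 40 mm higher in the images than the reported TCP. The first strap sweep passed over the strap without moving it, and I corrected the height from the scene and wrist views.
- **Discarded swing reading:** one scene-view reading gave -0.08 rad, but its mask was contaminated, so I replaced it with the top-view measurement.

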